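# Offer up the cover over its housing

## Task

Pick up the loose cover plate by its bar handle, carry it over the top of the steel channel without bumping it, and hold it level just above the housing it fits (the long one), with a dowel pin centred under each of its two holes and the plate about a finger's width (15 mm) clear of the pin tips, so that sealant can be run round the joint. Never let the cover touch either housing or its pins, and leave the other things on the bench where they are. Finish while still holding the cover there: do not lower it or let go.

Things in the scene. Friction and masses are not known exactly. Their poses are not given: they have to be found in the camera images.
- cover: Loose flat aluminium plate, 150 x 80 x 10 mm (x, y, z), about 0.35 kg, on the bench, with a dark steel bar handle on top. Origin: centre of its underside; x along its length, z up. Two round through holes, 22 mm across, at x = +-56 mm, y = 0. The same turned half round: either way fits.
- cover_grip (a point): Centre of the handle's grip bar, 50 mm above the middle of the cover's underside. The bar runs along the cover's x: 84 mm long, 14 mm wide (y), 20 mm high (40 to 60 mm above the underside), on two posts at x = +-30 mm, with 30 mm of space between bar and plate.
- cover_hole0 (a point): Centre of the cover's hole at x = -56 mm, at underside height.
- cover_hole1 (a point): Centre of the cover's hole at x = +56 mm, at underside height.
- long_housing: The longer grey housing, which the cover fits, fixed on the bench, near or far: hollow open-topped block 150 x 80 x 60 mm (x, y, z), bolted feet reaching 60 mm from its centre in y. Origin: centre of its underside, at bench height; x along its length. On its top face stand two dowel pins, 8 mm across, 12 mm high (tips 72 mm above the bench), at x = +-56 mm, y = 0.
- long_housing_pin0 (a point): Tip of the long housing's pin at x = -56 mm.
- long_housing_pin1 (a point): Tip of the long housing's pin at x = +56 mm.
- short_housing: The short grey housing, fixed to the bench: the same shape and height, but only 100 mm long, its pins at x = +-32 mm. Not for this cover. Origin: centre of its underside.
- channel: Black steel channel offcut, 400 mm long, 50 mm wide, 75 mm high, lying loose (2.9 kg) on the bench between the cover and the housings, running roughly away from the robot. Origin: centre of its underside; y along its length, x across it, z up.
- bolt: Loose hex bolt lying on the bench beyond the cover, 90 x 26 x 23 mm; a bystander. Origin: centre of its underside, x along it.
- nut: Loose M20 hex nut, 34 x 39 x 16 mm, between cover and channel; a bystander. Origin: centre of its underside.
- small_wrench: Loose combination wrench, 169 x 27 x 8 mm, to the left of the cover; a bystander. Origin: centre of its underside, x along it.
Things that resemble listed ones, but are neither listed nor needed, are in the scene too. Leave any red look-alike of the cover alone.

How it is judged:
On the way, in this order (a step that is already met when the one before it is completed fails the run):
1. the cover is lifted off the bench in the gripper (height (world z) of cover above 0.03 m and contact force between cover and the fingers above 1 N), for 0.1 s.
2. the held cover passes over the top of the channel (x of cover in the frame of channel between -0.06 and 0.06 m and y of cover in the frame of channel between -0.22 and 0.22 m and height (world z) of cover above 0.076 m and contact force between cover and the fingers above 1 N), for 0.03 s.
At the end, for the whole second after the job is handed in: The cover is held still in the fingers, each of its two holes centred within 7 mm horizontally over a pin of the long housing (either way round), its underside 4 to 30 mm above the pin tips, level within 0.1 rad, touching neither housing nor the channel (((horizontal distance between cover_hole0 and long_housing_pin0 below 0.007 m and horizontal distance between cover_hole1 and long_housing_pin1 below 0.007 m) or (horizontal distance between cover_hole0 and long_housing_pin1 below 0.007 m and horizontal distance between cover_hole1 and long_housing_pin0 below 0.007 m)) and z of cover in the frame of long_housing between 0.076 and 0.102 m and angle between cover's own z axis and vertical below 0.1 rad and contact force between cover and the fingers above 1 N and contact force between cover and long_housing below 0.1 N and contact force between cover and short_housing below 0.1 N and contact force between cover and channel below 0.1 N and linear speed of cover below 0.03 m/s); the arm keeps its last pose, push and grip.
It fails at once if the cover touches a housing or its pins (contact force between cover and long_housing above 0.5 N or contact force between cover and short_housing above 0.5 N).
It fails at once if the cover bumps the channel, or the channel is shifted by more than 10 mm (contact force between cover and channel above 0.5 N or distance of channel from where it was at the start of the episode above 0.01 m).
It fails at once if the bolt, nut or small wrench is shifted by more than 15 mm (distance of any of bolt, nut, small_wrench from where it was at the start of the episode above 0.015 m).
It also fails if it takes over 35 s, if anything falls off the work surface, if the arm or the gripper's body presses on something with over 40 N, if the wrist force passes 120 N, or if a joint passes its speed limit or range.

## Robot

A 7-joint arm with a two-finger parallel gripper is mounted at the origin on a cart in front of the work surface, level with it; the furniture and walls round the work are solid. World frame = base frame: x ahead of the robot, y to its left, z up, the work surface at z = 0. Lengths are in m, angles in rad, forces in N, time in s.
With the tool pointing down it reaches from about 0.4 to 0.85 m from the base axis. Payload 10.4 kg.
Tool frame: the origin (TCP) lies at the very end of the fingers, on their centre line; the grasp point (between the pads) lies 19 mm behind it; z points along the fingers, y is the direction in which the jaws open and shut (so a half turn about z gives the same grasp; the last joint's range is limited). The gripper opens to 87 mm and grips with 3 to 60 N. Pads are 19 mm wide; open, the fingers measure 117 mm over their backs; the gripper's body (75 mm by 190 mm) begins 51 mm behind the grasp point.
Start: joints at [-1.295, 0.332, -0.065, 1.46, 0.022, 1.35, -0.088], TCP at [0.184, 0.597, 0.223] pointing down, gripper open.
Joint ranges: [-2.6, 2.6], [-0.5, 2.12], [-1.47, 1.34], [0.16, 2.42], [-1.27, 4.41], [0.06, 2.06], [-2.6, 2.6]. Speed limits (rad/s): [2.22, 2.22, 2.79, 2.79, 3.14, 3.14, 3.14].

## Interface

Orientations are given as a unit quaternion [x, y, z, w].
In Python, from bench import r, eyes, job gives the robot as it stands. The module is installed in compiled form; this text tells all that it offers.
- The arm moves only by the tool play_rows, never from a script. Its argument "motion" is a list of rows, each a list of 7 numbers: the shift along the tool's x, y, z as a fraction of full scale, then the turn, a rotation vector about the tool's x, y, z as a fraction of full scale, then the opening in per cent of the stroke, from 0 (shut) to 100 (fully open). A call has 1 to 5 rows; each row is the pose to reach, as a shift and turn from the pose commanded when the call began, along the tool's axes at that moment; what a row does not reach only later rows make up. Full scale, the value 1, is 0.2 m for a shift and 90 degrees for a turn. A row lasts 1/8 s, in which the tool goes at most 62.5 mm and 10.7 degrees, less where a joint would pass 70% of its speed; a pose out of reach is approached as far as the arm can. A call with a number of a shift or a turn outside -1 to 1 is refused whole. A call with a gripper value outside its range is refused whole. The fingers move at their own pace and stop on an object; "squeeze" is the grip in N (left out, the last holds). Time passes only in rows, so rows that repeat a pose let the fingers close. It gives the time, the measured TCP pose, the force and the opening at its end, in the units of the state.
- r.read_state(): the state, without advancing time (a new reading comes with each control period).
- eyes.camera(name): name is "scene" or "top" or "wrist"; returns a dict with "image" (420x560x3 uint8, red, green, blue), "mtx" (3x3 intrinsics, pixels), "dist" ([k1, k2, p1, p2, k3] as OpenCV has them; the pictures are not rectified), "R" (3x3) and "t" (3): a world point X has camera coordinates R X + t. Camera axes: x right, y down, z forward; pixel columns grow to the right and rows downward; lengths in m; the calibration is good to about 2 mm. A picture is of the moment at which its call begins. There is no depth.
- job.close_job(): hands the job in, once; it reports no verdict.
Trained networks look in a picture, given as the dict that the camera call returned (one of the last four; its "shot" number tells which), for a name from the list of things; names that differ only in an ending like _2 or _b are one class to them, and where a whole thing is asked for, a point or a joint stands for the part that bears it (a point fixed in the world has none). Each returns a list of dicts, best first, with "p" (0 to 1); they miss things now and then, are a little off and sometimes report something else, mostly with a low value. They report only what shows in the picture. A call takes as long as a camera call. They do not tell look-alikes from the thing itself.
- eyes.regions_of(picture, label): "region" (420x560 bool, what is visible of it) and "xy" ([column, row] in pixels, amid what is visible of it).
- eyes.landmark_of(picture, label): "xy" ([column, row] in pixels: a listed point, or the origin of a listed thing).
The state is a dict: "time": time; "joint_positions": joint angles; "joint_vel": joint speeds; "joint_torque": joint torques, N m; "ee_pos": TCP position; "eef_rot": TCP orientation; "ft_force": force on the tool from outside, world axes, zero at the start; "torque": the same for the moment, N m; "width": finger opening in m.
Only numpy, scipy, OpenCV 4.12 (cv2) and the standard library are available. Lean on these libraries where they do the work, as an engineer would, in place of code of your own. Each camera call takes 0.05 s, during which the arm holds its last target. There are 200 camera calls.

## Working session

There is one attempt and no reset: what is moved stays moved. The work goes in short steps, Python scripts to look and compute and a tool call to move; the robot and the scene stay as the last step left them, time stands still between calls to the robot, and variables do not carry over. Pictures are saved under pics/ and viewed, about 8 in all and at most 12, crops included, and the job is handed in when it is done.

Besides the shell and the picture viewer there is one more tool, called as name([rows], argument=value, ...), one row to a line, values as JSON. play_rows: Moves the arm, as the interface text tells. Shift numbers are shares of 0.2 m and turn numbers shares of 90 degrees, none past 1 either way. Its arguments: {"type":"object","properties":{"motion":{"type":"array","items":{"type":"array","items":{"type":"number"}}},"squeeze":{"type":"number"}},"required":["motion"]}

```bash
mkdir -p pics; python3 - <<'E'
from bench import r, eyes, job
import cv2, numpy as np
s=r.read_state(); print(s)
ims=[]
for n in ("scene","top"):
    p=eyes.camera(n); im=p["image"][:,:,::-1].copy()
    print(n,p["mtx"].tolist(),p["dist"],p["R"].tolist(),p["t"])
    for l in ("cover","cover_grip","cover_hole0","cover_hole1","long_housing","long_housing_pin0","long_housing_pin1","short_housing","channel","nut","bolt","small_wrench"):
        print(l,[(round(float(d["p"]),2),np.round(d["xy"]).tolist()) for d in eyes.landmark_of(p,l)[:3]])
    cv2.imwrite(f"pics/{n}0.png",cv2.resize(im,(784,588)))
E
```

```text
{'time': 0.0, 'joint_positions': array([-1.29457909,  0.33288223, -0.0647146 ,  1.46095235,  0.02158621,
        1.34993083, -0.08848757]), 'joint_vel': array([-0.00204096,  0.00054697,  0.00071705,  0.00160737,  0.000227  ,
        0.00010499,  0.00022815]), 'joint_torque': array([ 5.21262536e-04, -6.23270917e+01,  2.49609986e-02, -3.89883149e+01,
       -6.13612938e-02,  3.99547513e-02,  1.01429650e-04]), 'ee_pos': array([0.18386856, 0.59691769, 0.22174225]), 'eef_rot': array([ 1.48831360e-01,  9.88862316e-01, -7.34064661e-04, -8.42054507e-05]), 'ft_force': array([ 0.9310524 , -0.292249  ,  0.12857176]), 'torque': array([0.01574828, 0.01895246, 0.05472144]), 'width': 0.08709648662118896}
scene [[480.84503112415047, 0.0, 280.86633632437275], [0.0, 480.84503112415047, 218.2826555597712], [0.0, 0.0, 1.0]] [-0.14964319  0.          0.          0.          0.        ] [[-0.677365472585957, -0.7356389331416393, -0.0033729207867774303], [-0.4571821741547875, 0.4245497924261169, -0.7814997974318629], [0.576333650053079, -0.5278189403547128, -0.6238963776295897]] [0.39955736 0.22454995 1.46
[... 1134 characters left out ...]
, 227.0])]
cover_grip [(0.75, [147.0, 288.0]), (0.69, [254.0, 226.0])]
cover_hole0 [(0.8, [169.0, 273.0]), (0.69, [240.0, 234.0]), (0.65, [138.0, 297.0])]
cover_hole1 [(0.8, [169.0, 273.0]), (0.69, [240.0, 234.0]), (0.65, [138.0, 297.0])]
long_housing [(0.74, [398.0, 180.0])]
long_housing_pin0 [(0.94, [386.0, 168.0]), (0.82, [425.0, 173.0]), (0.45, [195.0, 251.0])]
long_housing_pin1 [(0.94, [386.0, 168.0]), (0.82, [425.0, 173.0]), (0.45, [195.0, 251.0])]
short_housing [(0.68, [408.0, 235.0]), (0.41, [277.0, 226.0])]
channel [(0.72, [340.0, 203.0])]
nut []
bolt [(0.66, [242.0, 231.0]), (0.44, [263.0, 229.0])]
small_wrench [(0.8, [198.0, 251.0]), (0.61, [401.0, 178.0]), (0.58, [280.0, 224.0])]
```

View pics/scene0.png

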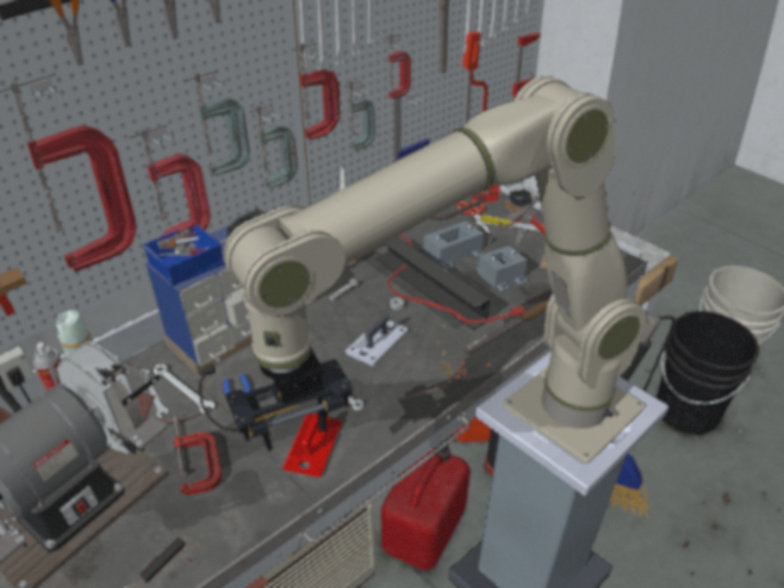

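View pics/top0.png

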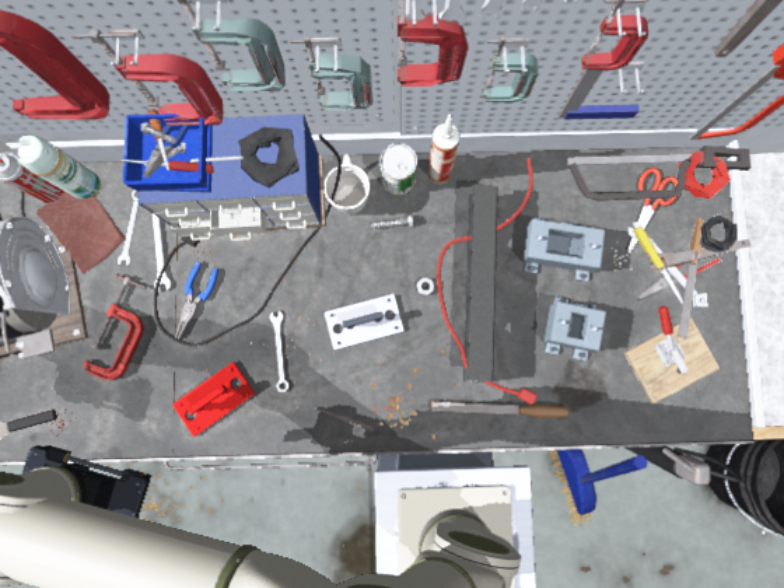

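The scene view shows the loose aluminium cover at about (378,340), between the red look-alike and the channel. The top view shows:
- the cover at (363,320)
- the nut at (426,286)
- the channel at (482,285)
- the long housing at (566,243)
- the short housing below it, at (575,325)

Next I'll convert these to world positions.

```bash
cat > h.py <<'E'
from bench import r, eyes, job
import cv2, numpy as np
from scipy.spatial.transform import Rotation as Ro
def world(p,xy,z):
    u=cv2.undistortPoints(np.float64(xy).reshape(-1,1,2),p["mtx"],np.float64(p["dist"])).reshape(-1,2)
    d=np.c_[u,np.ones(len(u))]@p["R"]; c=-p["R"].T@p["t"]
    return c+d*((z-c[2])/d[:,2])[:,None]
def pix(p,X):
    return cv2.projectPoints(np.float64(X).reshape(-1,1,3),cv2.Rodrigues(p["R"])[0],p["t"],p["mtx"],np.float64(p["dist"]))[0].reshape(-1,2)
def plan(xyz,ydir):   # target TCP pose, tool down, tool y at world angle ydir(deg)
    s=r.read_state(); R0=Ro.from_quat(s["eef_rot"])
    a=np.radians(ydir); y=np.array([np.cos(a),np.sin(a),0]); z=np.array([0,0,-1.]); x=np.cross(y,z)
    R1=Ro.from_matrix(np.c_[x,y,z])
    print("shift",np.round(R0.inv().apply(np.array(xyz)-s["ee_pos"])/.2,3),"turn",np.round((R0.inv()*R1).as_rotvec()/(np.pi/2),3),"t",s["time"],"pos",np.round(s["ee_pos"],4),"q7",s["joint_positions"].round(2))
E
python3 - <<'E'
from h import *
p=eyes.camera("top")
for l,z in (("cover",0),("cover_grip",.05),("cover_hole0",0),("long_housing",0),("long_housing_pin0",.072),("short_housing",0),("channel",0)):
    for d in eyes.landmark_of(p,l)[:3]: print(l,round(float(d["p"]),2),d["xy"],world(p,d["xy"],z)[0].round(4))
im=p["image"].astype(int); hsv=cv2.cvtColor(p["image"],cv2.COLOR_RGB2HSV)
m=np.zeros(im.shape[:2],np.uint8); m[200:260,220:300]=((hsv[200:260,220:300,2]>150)&(hsv[200:260,220:300,1]<60))*255
m=cv2.morphologyEx(m,cv2.MORPH_OPEN,np.ones((3,3)))
c=max(cv2.findContours(m,0,1)[0],key=cv2.contourArea).reshape(-1,2)
w=world(p,c,.01)[:,:2]; print("cover rect m",cv2.minAreaRect(np.float32(w)))
for d in eyes.regions_of(p,"channel")[:1]:
    ys,xs=np.nonzero(d["region"]); print("chan",cv2.minAreaRect(np.float32(world(p,np.c_[xs,ys],.075)[:,:2])))
plan([.45,.06,.25],10)
E
```

```text
cover 0.6 [152.3, 284.6] [0.3044 0.492  0.    ]
cover 0.58 [260.3, 228.1] [0.461  0.1751 0.    ]
cover_grip 0.88 [150.8, 285.0] [0.3043 0.4818 0.05  ]
cover_grip 0.84 [255.3, 228.3] [0.4559 0.1867 0.05  ]
cover_hole0 0.9 [278.5, 222.3] [0.4768 0.121  0.    ]
cover_hole0 0.89 [168.0, 274.1] [0.3335 0.4466 0.    ]
cover_hole0 0.83 [137.6, 295.9] [0.2731 0.5343 0.    ]
long_housing 0.62 [399.4, 180.5] [ 0.5933 -0.2446  0.    ]
long_housing_pin0 0.95 [425.0, 175.0] [ 0.5933 -0.3001  0.072 ]
long_housing_pin0 0.83 [385.9, 167.9] [ 0.6167 -0.1895  0.072 ]
short_housing 0.69 [241.5, 231.1] [0.4536 0.2307 0.    ]
short_housing 0.59 [408.3, 233.6] [ 0.4331 -0.2617  0.    ]
channel 0.73 [339.7, 205.9] [ 0.5211 -0.0621  0.    ]
cover rect m ((0.45584890246391296, 0.17790132761001587), (0.08747344464063644, 0.15593461692333221), 13.662232398986816)
chan ((0.5229774117469788, -0.06374119222164154), (0.05698660388588905, 0.3968515992164612), 85.90127563476562)
shift [-2.062 -2.176 -0.137] turn [ 0.    -0.     0.699] t 1.75 pos [0.184  0.5973 0.2226] q7 [-1.29  0.33 -0.06  1.46  0.02  1.35 -0.09]
```

play_rows([
  [-0.24, -0.2, 0, 0, 0, 0.08, 100],
  [-0.48, -0.4, 0, 0, 0, 0.16, 100],
  [-0.72, -0.6, 0, 0, 0, 0.24, 100],
  [-0.96, -0.8, 0, 0, 0, 0.32, 100],
  [-0.96, -0.8, 0, 0, 0, 0.32, 100],
])

```text
time: 2.38
ee_pos: [0.3238, 0.3838, 0.2232]
eef_rot: [0.395, 0.919, 0.0, 0.001]
ft_force: [-0.7, 0.8, 0.0]
width: 0.0868
```

```bash
python3 -c "
from h import *
plan([.457,.177,.22],15)"
```

```text
shift [-1.208 -0.229  0.016] turn [0.001 0.    0.317] t 2.375 pos [0.3238 0.3838 0.2232] q7 [-1.07  0.06  0.11  1.79 -0.01  1.3  -0.2 ]
```

play_rows([
  [-0.28, -0.05, 0, 0, 0, 0.08, 100],
  [-0.56, -0.1, 0, 0, 0, 0.16, 100],
  [-0.84, -0.15, 0, 0, 0, 0.24, 100],
  [-1, -0.229, 0, 0, 0, 0.317, 100],
  [-1, -0.229, 0, 0, 0, 0.317, 100],
])

```text
time: 3.0
ee_pos: [0.4276, 0.2103, 0.2228]
eef_rot: [0.607, 0.795, 0.0, 0.0]
ft_force: [-1.3, 0.2, 1.0]
width: 0.0872
```

```bash
python3 - <<'E'
from h import *
p=eyes.camera("wrist")
for l,z in (("cover",0),("cover_grip",.05),("cover_hole0",0)):
    for d in eyes.landmark_of(p,l)[:3]: print(l,round(float(d["p"]),2),d["xy"],world(p,d["xy"],z)[0].round(4))
cv2.imwrite("pics/w1.png",p["image"][:,:,::-1])
plan([.457,.177,.22],15)
E
```

```text
cover 0.97 [302.6, 213.1] [0.458  0.1752 0.    ]
cover_grip 0.58 [303.2, 231.2] [0.4573 0.171  0.05  ]
cover_hole0 0.83 [304.8, 163.9] [0.445  0.2289 0.    ]
cover_hole0 0.71 [295.6, 258.2] [0.4652 0.1207 0.    ]
cover_hole0 0.31 [302.9, 213.2] [0.4583 0.1752 0.    ]
shift [-0.219  0.099  0.013] turn [-0.    -0.     0.008] t 3.2 pos [0.426  0.2138 0.2225] q7 [-0.87 -0.01  0.31  1.85  0.    1.3  -0.29]
```

View pics/w1.png

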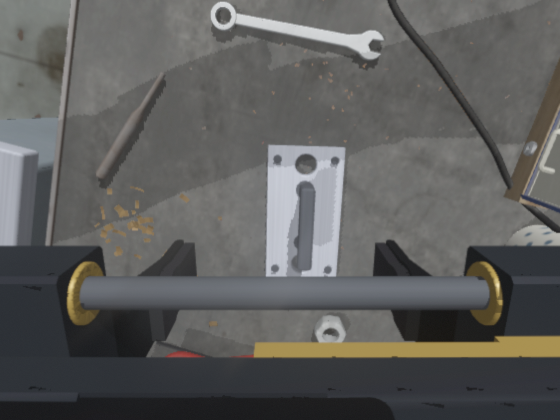

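The wrist view shows the cover plate at (268–344, 147–275), its handle bar at (306, 185–270) and the nut at (330,330). I'll use the plate edges for the yaw.

```bash
python3 - <<'E'
from h import *
p=eyes.camera("wrist")
g=p["image"].min(axis=2)
for name,z,lo,hi,thr,a,b in (("plate",.01,155,265,115,240,370),):
    L=[];Rr=[]
    for row in range(lo,hi,3):
        xs=np.nonzero(g[row,a:b]>thr)[0]+a
        L.append((xs.min()-.5,row));Rr.append((xs.max()+.5,row))
    for e in (L,Rr):
        w=world(p,e,z)[:,:2]; vx,vy,x0,y0=cv2.fitLine(np.float32(w),cv2.DIST_HUBER,0,.01,.01).ravel()
        print("edge",x0,y0,"ang",np.degrees(np.arctan2(vy,vx))%180-90, "x at y=.175", x0+vx/vy*(.175-y0))
# bar: dark pixels, top z .06
L=[];Rr=[]
for row in range(195,262,3):
    xs=np.nonzero(g[row,285:325]<110)[0]+285
    L.append((xs.min()-.5,row));Rr.append((xs.max()+.5,row))
for e in (L,Rr):
    w=world(p,e,.06)[:,:2]; vx,vy,x0,y0=cv2.fitLine(np.float32(w),cv2.DIST_HUBER,0,.01,.01).ravel()
    print("bar",x0,y0,"ang",np.degrees(np.arctan2(vy,vx))%180-90,"x at y=.175", x0+vx/vy*(.175-y0))
# plate far edge
T=[]
for c in range(275,338,4):
    ys=np.nonzero(g[120:165,c]>115)[0]+120; T.append((c,ys.min()-.5))
w=world(p,T,.01)[:,:2]; print("end",w.mean(0),np.degrees(np.arctan2(*(w[-1]-w[0])[::-1])))
E
```

```text
edge 0.39390656 0.14896432 ang 12.930389 x at y=.175 0.38792905
edge 0.508415 0.1854832 ang 14.763214 x at y=.175 0.51117754
bar 0.4492071 0.1768077 ang 12.941635 x at y=.175 0.4496225
bar 0.4620468 0.1851742 ang 13.376892 x at y=.175 0.4644663
end [0.43790857 0.24906542] 13.86513903426508
```

```bash
python3 -c "
from h import *
plan([.4565,.176,.031],13.3)"
```

```text
shift [-0.223  0.095  0.957] turn [ 0.    -0.     0.027] t 3.25 pos [0.4261 0.2137 0.2225] q7 [-0.87 -0.01  0.31  1.85  0.    1.3  -0.29]
```

play_rows([
  [-0.22, 0.095, 0.1, 0, 0, 0.027, 100],
  [-0.223, 0.095, 0.3, 0, 0, 0.027, 100],
  [-0.223, 0.095, 0.5, 0, 0, 0.027, 100],
  [-0.223, 0.095, 0.6, 0, 0, 0.027, 100],
  [-0.223, 0.095, 0.6, 0, 0, 0.027, 100],
])

```text
time: 3.88
ee_pos: [0.4557, 0.1749, 0.1013]
eef_rot: [0.621, 0.784, -0.001, -0.0]
ft_force: [-0.3, -0.8, -1.0]
width: 0.0872
```

```bash
python3 - <<'E'
from h import *
p=eyes.camera("wrist")
for l,z in (("cover",0),("cover_grip",.05),("cover_hole0",0)):
    for d in eyes.landmark_of(p,l)[:3]: print(l,round(float(d["p"]),2),d["xy"],world(p,d["xy"],z)[0].round(4))
cv2.imwrite("pics/w2.png",p["image"][:,:,::-1])
plan([.4565,.176,.031],13.3)
E
```

```text
cover 0.87 [288.7, 203.8] [0.458  0.1768 0.    ]
cover_grip 0.71 [286.0, 232.9] [0.4572 0.171  0.05  ]
cover_hole0 0.86 [287.3, 129.2] [0.4441 0.2306 0.    ]
cover_hole0 0.82 [287.1, 270.6] [0.4696 0.1226 0.    ]
shift [ 0.005 -0.005  0.364] turn [ 0.001 -0.    -0.002] t 4.075 pos [0.4575 0.1752 0.1037] q7 [-0.8   0.14  0.37  1.97 -0.06  1.04 -0.18]
```

View pics/w2.png

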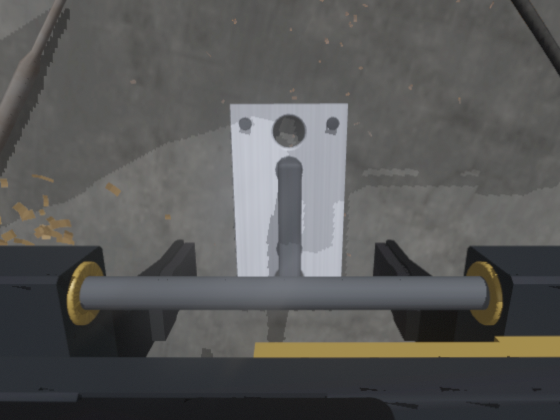

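The bar, at (288, 165–280), is aligned with the gap between the fingers. I'll descend and close.

play_rows([
  [0, 0, 0.12, 0, 0, 0, 100],
  [0, 0, 0.25, 0, 0, 0, 100],
  [0, 0, 0.364, 0, 0, 0, 100],
  [0, 0, 0.364, 0, 0, 0, 100],
  [0, 0, 0.364, 0, 0, 0, 100],
])

```text
time: 4.7
ee_pos: [0.4577, 0.1749, 0.031]
eef_rot: [0.622, 0.783, 0.001, 0.0]
ft_force: [-0.2, 1.3, 0.8]
width: 0.087
```

play_rows([
  [0, 0, 0, 0, 0, 0, 60],
  [0, 0, 0, 0, 0, 0, 30],
  [0, 0, 0, 0, 0, 0, 0],
  [0, 0, 0, 0, 0, 0, 0],
  [0, 0, 0, 0, 0, 0, 0],
], squeeze=40)

```text
time: 5.32
ee_pos: [0.4568, 0.1745, 0.0297]
eef_rot: [0.622, 0.783, 0.0, -0.0]
ft_force: [1.5, -0.3, 0.9]
width: 0.0449
```

play_rows([
  [0, 0, 0, 0, 0, 0, 0],
  [0, 0, 0, 0, 0, 0, 0],
  [0, 0, 0, 0, 0, 0, 0],
])

```text
time: 5.7
ee_pos: [0.4571, 0.1746, 0.0298]
eef_rot: [0.622, 0.783, 0.0, 0.0]
ft_force: [3.1, 0.8, -1.1]
width: 0.0147
```

play_rows([
  [0, 0, 0, 0, 0, 0, 0],
  [0, 0, 0, 0, 0, 0, 0],
  [0, 0, -0.1, 0, 0, 0, 0],
  [0, 0, -0.2, 0, 0, 0, 0],
  [0, 0, -0.3, 0, 0, 0, 0],
])

```text
time: 6.32
ee_pos: [0.456, 0.1741, 0.0897]
eef_rot: [0.622, 0.783, -0.001, -0.0]
ft_force: [0.5, 0.6, -4.5]
width: 0.0136
```

play_rows([
  [0, 0, -0.2, 0, 0, 0, 0],
  [0, 0, -0.4, 0, 0, 0, 0],
  [0, 0, -0.4, 0, 0, 0, 0],
  [0, 0, -0.4, 0, 0, 0, 0],
])

```text
time: 6.82
ee_pos: [0.4559, 0.1742, 0.1684]
eef_rot: [0.622, 0.783, -0.001, -0.0]
ft_force: [0.3, 0.3, -4.7]
width: 0.0134
```

```bash
python3 - <<'E'
from h import *
s=r.read_state(); print(s["ft_force"],s["width"],s["ee_pos"])
p=eyes.camera("wrist"); dz=s["ee_pos"][2]-.0298
for l,z in (("cover",dz),("cover_grip",dz+.05),("cover_hole0",dz)):
    for d in eyes.landmark_of(p,l)[:3]: print(l,round(float(d["p"]),2),d["xy"],world(p,d["xy"],z)[0].round(4))
cv2.imwrite("pics/w3.png",p["image"][:,:,::-1])
p=eyes.camera("top")
for l,z in (("cover",dz),("cover_grip",dz+.05),("cover_hole0",dz),("long_housing_pin0",.072)):
    for d in eyes.landmark_of(p,l)[:3]: print(l,round(float(d["p"]),2),d["xy"],world(p,d["xy"],z)[0].round(4))
p=eyes.camera("scene")
for l,z in (("long_housing_pin0",.072),("long_housing",0)):
    for d in eyes.landmark_of(p,l)[:3]: print(l,round(float(d["p"]),2),d["xy"],world(p,d["xy"],z)[0].round(4))
cv2.imwrite("pics/s3.png",cv2.resize(p["image"][100:350,150:450,::-1],(800,666))[:600])
E
```

```text
[ 0.33681215  0.25847667 -4.69756944] 0.013444391059290288 [0.45594325 0.17416174 0.16839495]
cover 0.7 [285.9, 240.1] [0.4567 0.1735 0.1386]
cover_grip 0.78 [282.9, 281.2] [0.4553 0.1731 0.1886]
cover 0.78 [149.1, 286.0] [0.3036 0.4603 0.1386]
cover_grip 0.81 [147.1, 285.3] [0.3065 0.4505 0.1886]
cover_grip 0.44 [281.3, 159.3] [0.6199 0.1073 0.1886]
cover_hole0 0.66 [136.8, 295.3] [0.2805 0.4921 0.1386]
cover_hole0 0.64 [166.0, 277.5] [0.3244 0.4164 0.1386]
cover_hole0 0.6 [277.4, 217.9] [0.4734 0.1218 0.1386]
long_housing_pin0 0.94 [425.0, 176.0] [ 0.5904 -0.2999  0.072 ]
long_housing_pin0 0.57 [385.3, 168.5] [ 0.615  -0.1877  0.072 ]
long_housing_pin0 0.93 [309.6, 173.3] [ 0.5996 -0.1602  0.072 ]
long_housing_pin0 0.68 [333.8, 158.7] [ 0.6088 -0.3091  0.072 ]
long_housing 0.63 [320.7, 179.7] [ 0.6113 -0.2396  0.    ]
```

View pics/s3.png

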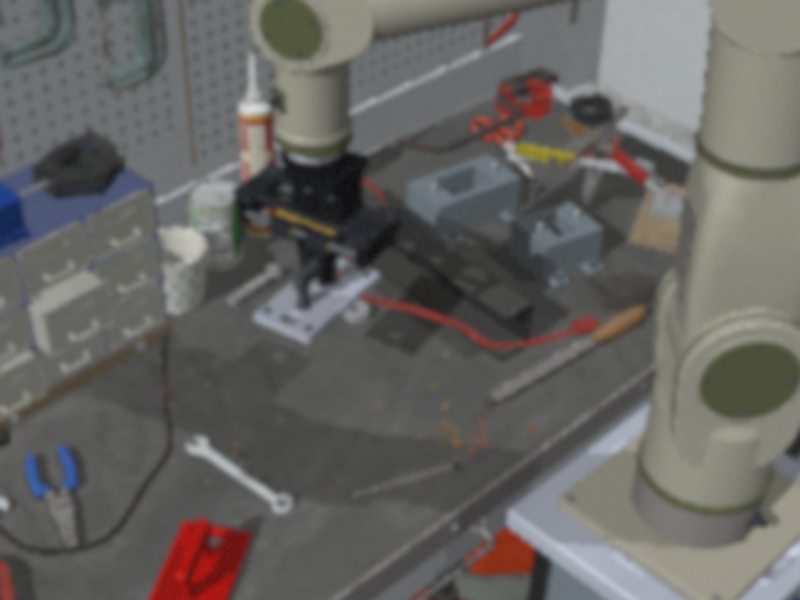

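The cover is lifted and held at about (315,300), clear of everything. I'll carry it over the channel and past the long housing, so the wrist camera can see the pins from close up.

play_rows([
  [-0.15, 0.01, -0.03, 0, 0, 0, 0],
  [-0.4, 0.02, -0.05, 0, 0, 0, 0],
  [-0.6, 0.03, -0.05, 0, 0, 0, 0],
  [-0.8, 0.04, -0.05, 0, 0, 0, 0],
  [-1, 0.05, -0.05, 0, 0, 0, 0],
])

```text
time: 8.05
ee_pos: [0.5123, -0.0192, 0.1799]
eef_rot: [0.622, 0.783, 0.0, 0.0]
ft_force: [0.5, -0.0, -4.1]
width: 0.0136
```

play_rows([
  [-0.2, 0.01, 0, 0, 0, 0, 0],
  [-0.4, 0.02, 0, 0, 0, 0, 0],
  [-0.6, 0.03, 0, 0, 0, 0, 0],
  [-0.8, 0.04, 0, 0, 0, 0, 0],
  [-1, 0.05, 0, 0, 0, 0, 0],
])

```text
time: 8.68
ee_pos: [0.5676, -0.2115, 0.1796]
eef_rot: [0.621, 0.783, 0.0, -0.0]
ft_force: [0.1, 0.8, -4.3]
width: 0.0134
```

play_rows([
  [-0.2, 0, 0, 0, 0, 0, 0],
  [-0.4, 0, 0, 0, 0, 0, 0],
  [-0.6, 0, 0, 0, 0, 0, 0],
  [-0.8, 0, 0, 0, 0, 0, 0],
  [-0.8, 0, 0, 0, 0, 0, 0],
])

```text
time: 9.3
ee_pos: [0.6022, -0.3701, 0.1788]
eef_rot: [0.623, 0.782, -0.001, -0.0]
ft_force: [-0.5, -0.1, -4.2]
width: 0.0137
```

```bash
python3 - <<'E'
from h import *
s=r.read_state(); print(s["ft_force"],s["width"],s["ee_pos"],s["joint_positions"].round(2))
p=eyes.camera("wrist")
for l,z in (("long_housing_pin0",.072),("long_housing",0)):
    for d in eyes.landmark_of(p,l)[:3]: print(l,round(float(d["p"]),2),d["xy"],world(p,d["xy"],z)[0].round(4))
cv2.imwrite("pics/w4.png",p["image"][:,:,::-1])
plan([.604,-.244,.17],12.2)
E
```

```text
[-0.49523073 -0.06965457 -4.15186132] 0.013724532588411196 [ 0.60217495 -0.37007661  0.17879016] [ 0.05  0.61  0.68  1.3  -0.37  1.36  0.94]
long_housing_pin0 0.73 [295.3, 108.9] [ 0.5935 -0.2993  0.072 ]
long_housing 0.61 [315.5, 50.1] [ 0.6012 -0.2466  0.    ]
shift [0.591 0.139 0.047] turn [-0.    -0.001  0.011] t 9.45 pos [ 0.6038 -0.3654  0.1793] q7 [ 0.05  0.61  0.68  1.3  -0.38  1.36  0.94]
```

View pics/w4.png

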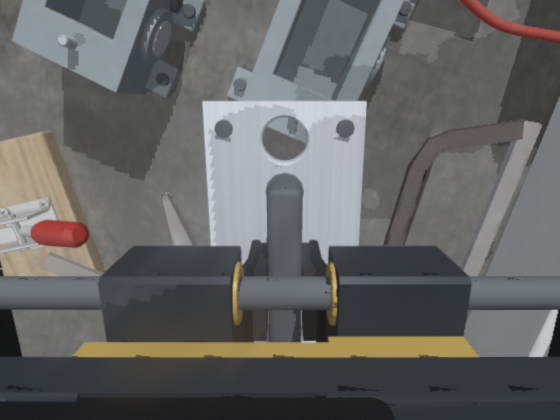

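The plate covers the near pin, and the housing is turned about 25° from the plate: its y axis is near −12°, not +12°. I'll back off and turn here so the pins come into view.

```bash
python3 -c "
from h import *
plan([.560,-.44,.20],-12.2)"
```

```text
shift [-0.313 -0.298 -0.104] turn [-0.    -0.001  0.282] t 9.45 pos [ 0.6038 -0.3654  0.1793] q7 [ 0.05  0.61  0.68  1.3  -0.38  1.36  0.94]
```

play_rows([
  [-0.1, -0.1, -0.05, 0, 0, 0.07, 0],
  [-0.2, -0.2, -0.1, 0, 0, 0.14, 0],
  [-0.313, -0.298, -0.104, 0, 0, 0.21, 0],
  [-0.313, -0.298, -0.104, 0, 0, 0.282, 0],
  [-0.313, -0.298, -0.104, 0, 0, 0.282, 0],
])

```text
time: 10.07
ee_pos: [0.5604, -0.4395, 0.2005]
eef_rot: [0.778, 0.628, 0.0, -0.0]
ft_force: [0.6, -0.2, -4.5]
width: 0.0134
```

```bash
python3 - <<'E'
from h import *
p=eyes.camera("wrist")
s=r.read_state(); print(s["ft_force"],s["width"],s["ee_pos"],Ro.from_quat(s["eef_rot"]).as_matrix().round(4).tolist()); dz=s["ee_pos"][2]-.0298
for l,z in (("long_housing_pin0",.072),("long_housing",0),("cover",dz),("cover_hole0",dz)):
    for d in eyes.landmark_of(p,l)[:3]: print(l,round(float(d["p"]),2),d["xy"],world(p,d["xy"],z)[0].round(4))
cv2.imwrite("pics/w5.png",p["image"][:,:,::-1])
E
```

```text
[ 0.62070771  0.36449237 -3.43747128] 0.013626524754025754 [ 0.56056117 -0.43927442  0.20045695] [[0.208, 0.9781, 0.0005], [0.9781, -0.208, 0.001], [0.001, 0.0002, -1.0]]
long_housing_pin0 0.95 [289.2, 5.9] [ 0.5938 -0.2997  0.072 ]
cover 0.92 [281.8, 236.2] [ 0.5591 -0.4377  0.1707]
```

View pics/w5.png

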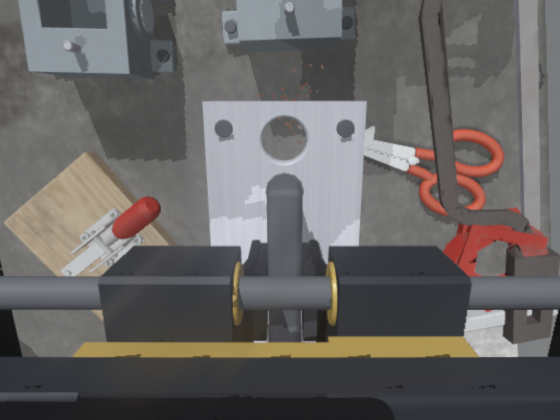

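The pin tip shows at (289,5), with the cover hole centred at (284,139) and square to it. I'll measure the cover's offset in the grip and plan the move above the pins.

```bash
python3 - <<'E'
from h import *
p=eyes.camera("wrist")
s=r.read_state(); R0=Ro.from_quat(s["eef_rot"]).as_matrix(); dz=s["ee_pos"][2]-.0298
h=world(p,[[284.5,138.5]],dz+.01)[0]; print("hole in tool",(R0.T@(h-s["ee_pos"])).round(4))
e=world(p,[[203,101],[366,101]],dz+.01); print("end mid in tool",(R0.T@(e.mean(0)-s["ee_pos"])).round(4),np.linalg.norm(e[1]-e[0]), "end dir in tool",((e[1]-e[0])@R0).round(4))
for k in range(3):
    t=eyes.camera("top")
    print([ (round(float(d["p"]),2),world(t,d["xy"],.072)[0][:2].round(4).tolist()) for d in eyes.landmark_of(t,"long_housing_pin0")[:3]])
plan([.605,-.2445,.18],-11.7)
E
```

```text
hole in tool [ 0.0573 -0.0001  0.0198]
end mid in tool [ 0.0753 -0.0001  0.0198] 0.07943609392023783 end dir in tool [0.0001 0.0794 0.    ]
[(0.97, [0.6135, -0.1874]), (0.93, [0.5988, -0.3007])]
[(0.73, [0.5856, -0.2944]), (0.62, [0.6159, -0.1852])]
[(0.8, [0.5923, -0.3032])]
shift [1.008 0.014 0.103] turn [-0.    -0.    -0.006] t 10.675 pos [ 0.5596 -0.4409  0.2005] q7 [ 0.13  0.64  0.78  1.25 -0.44  1.42  0.66]
```

play_rows([
  [0.2, 0, 0, 0, 0, 0, 0],
  [0.45, 0.01, 0, 0, 0, 0, 0],
  [0.7, 0.014, 0.05, 0, 0, -0.006, 0],
  [0.9, 0.014, 0.1, 0, 0, -0.006, 0],
  [1, 0.014, 0.1, 0, 0, -0.006, 0],
])

```text
time: 11.3
ee_pos: [0.6054, -0.2428, 0.1797]
eef_rot: [0.775, 0.632, 0.0, -0.001]
ft_force: [-0.1, -0.3, -5.4]
width: 0.0135
```

play_rows([
  [0, 0, 0.05, 0, 0, 0, 0],
  [0, 0, 0.1, 0, 0, 0, 0],
  [0, 0, 0.15, 0, 0, 0, 0],
  [0, 0, 0.15, 0, 0, 0, 0],
])

```text
time: 11.8
ee_pos: [0.6039, -0.2468, 0.1494]
eef_rot: [0.776, 0.631, -0.001, -0.001]
ft_force: [-0.4, -0.1, -4.2]
width: 0.0134
```

```bash
python3 - <<'E'
from h import *
p=eyes.camera("wrist")
s=r.read_state(); dz=s["ee_pos"][2]-.0298; print(s["ee_pos"],s["ft_force"],s["width"])
R0=Ro.from_quat(s["eef_rot"]).as_matrix()
for l,z in (("long_housing_pin0",.072),("cover_hole0",dz)):
    for d in eyes.landmark_of(p,l)[:3]: 
        w=world(p,d["xy"],z)[0];print(l,round(float(d["p"]),2),d["xy"],w.round(4),"tool",(R0.T@(w-s["ee_pos"])).round(4))
cv2.imwrite("pics/w6.png",cv2.resize(p["image"][80:290,180:390,::-1],(600,600),interpolation=cv2.INTER_CUBIC))
t=eyes.camera("top"); cv2.imwrite("pics/t6.png",cv2.resize(t["image"][120:240,340:480,::-1],(700,600),interpolation=cv2.INTER_CUBIC))
E
```

```text
[ 0.60433262 -0.2467249   0.15008592] [-0.67914234  0.83569286 -3.90125212] 0.013134953981414088
long_housing_pin0 0.77 [282.4, 133.8] [ 0.6136 -0.1923  0.072 ] tool [ 0.0552 -0.002   0.0781]
cover_hole0 0.37 [106.9, 239.0] [ 0.5048 -0.2262  0.1203] tool [-0.0002 -0.1016  0.0299]
```

View pics/w6.png

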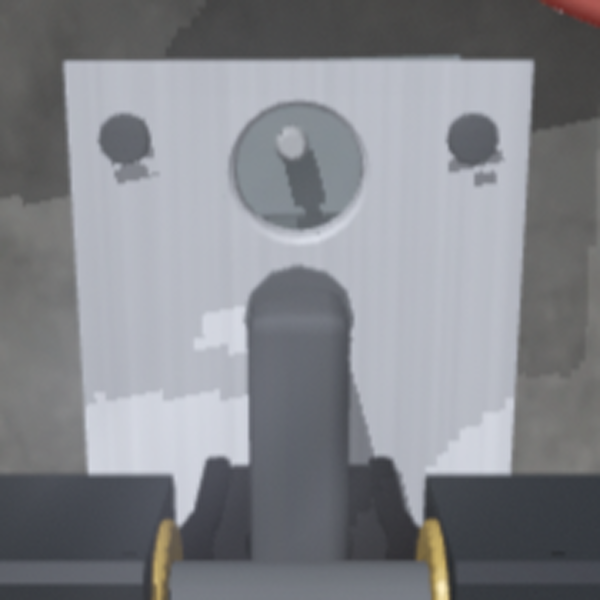

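View pics/t6.png

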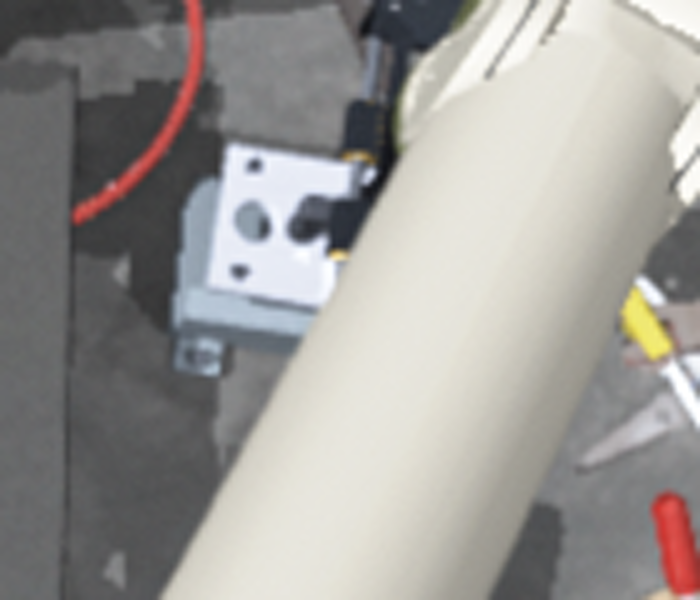

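Through the near hole, centred at crop (298,168), the pin tip shows at (292,143). The top view shows the plate sitting over the housing, though the arm partly hides it. I'll compute the pin precisely and do the last correction and descent.

```bash
python3 - <<'E'
from h import *
p=eyes.camera("wrist"); s=r.read_state(); R0=Ro.from_quat(s["eef_rot"]).as_matrix(); dz=s["ee_pos"][2]-.0298
w1=world(p,[[282.2,130.0]],.072)[0]; w0=np.array([.5938,-.2997,.072]); h=world(p,[[284.3,138.8]],dz+.01)[0]
print("pin1",w1,"tool",R0.T@(w1-s["ee_pos"]),"hole tool",R0.T@(h-s["ee_pos"]))
d=w1-w0; print(np.linalg.norm(d),"yang",np.degrees(np.arctan2(d[1],d[0]))-90,"mid",(w0+w1)/2)
c=(w0+w1)/2
plan([c[0],c[1],.1168],np.degrees(np.arctan2(d[1],d[0]))-90)
E
```

```text
pin1 [ 0.61510982 -0.18963677  0.072     ] tool [ 0.05750714 -0.00166118  0.07893365] hole tool [ 0.05674902 -0.00022291  0.01980171]
0.11210719207547681 yang -10.957704739012712 mid [ 0.60445491 -0.24466839  0.072     ]
shift [ 0.007 -0.004  0.171] turn [ 0.    -0.    -0.009] t 12.05 pos [ 0.605  -0.2463  0.1509] q7 [-0.23  0.53  0.77  1.51 -0.38  1.26  0.38]
```

play_rows([
  [0.006, -0.005, 0, 0, 0, -0.009, 0],
  [0.006, -0.005, 0.05, 0, 0, -0.009, 0],
  [0.006, -0.005, 0.1, 0, 0, -0.009, 0],
  [0.006, -0.005, 0.16, 0, 0, -0.009, 0],
  [0.006, -0.005, 0.16, 0, 0, -0.009, 0],
])

```text
time: 12.68
ee_pos: [0.6033, -0.2442, 0.1169]
eef_rot: [0.771, 0.637, -0.001, -0.001]
ft_force: [-0.2, 0.7, -4.4]
width: 0.0134
```

play_rows([
  [0, 0, 0, 0, 0, 0, 0],
  [0, 0, 0, 0, 0, 0, 0],
  [0, 0, 0, 0, 0, 0, 0],
  [0, 0, 0, 0, 0, 0, 0],
])

```text
time: 13.18
ee_pos: [0.6042, -0.2446, 0.1187]
eef_rot: [0.771, 0.637, 0.0, 0.0]
ft_force: [0.3, 0.6, -4.4]
width: 0.0136
```

```bash
python3 - <<'E'
from h import *
p=eyes.camera("wrist"); s=r.read_state(); print(s["ee_pos"],s["ft_force"],s["width"],s["time"],Ro.from_quat(s["eef_rot"]).as_matrix()[:,2])
for l in ("long_housing_pin0","cover_hole0"):
    for d in eyes.landmark_of(p,l)[:2]: print(l,d["p"],d["xy"])
a=p["image"][80:290,180:390,::-1]
q=eyes.camera("scene"); b=q["image"][130:220,280:385,::-1]
cv2.imwrite("pics/f7.png",np.hstack([cv2.resize(a,(400,400)),cv2.resize(b,(400,343)) if 0 else cv2.resize(b,(400,400))]))
plan([.6045,-.2447,.1168],-10.96)
E
```

```text
[ 0.60416584 -0.2446162   0.11864274] [-0.14791638 -0.50961923 -3.86480904] 0.013812310067430734 13.225 [ 2.26333712e-04  4.00822535e-05 -9.99999974e-01]
long_housing_pin0 0.82 [280.0, 138.3]
shift [-0.     0.002  0.009] turn [ 0.    -0.     0.001] t 13.375 pos [ 0.6041 -0.2446  0.1185] q7 [-0.23  0.56  0.75  1.54 -0.4   1.2   0.41]
```

View pics/f7.png

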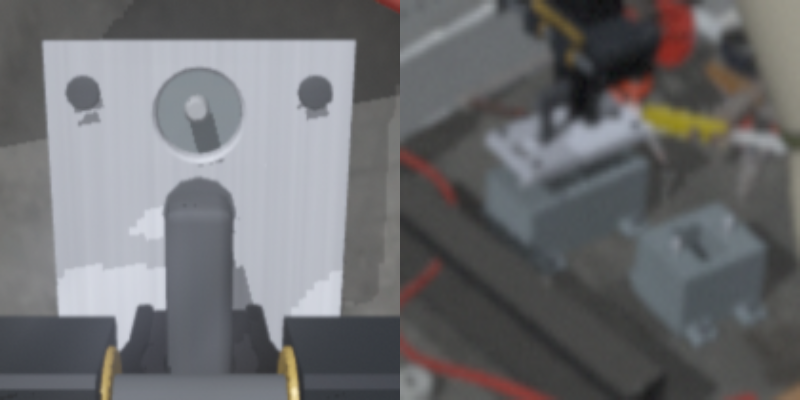

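The pin tip, at crop (196,107), is inside the hole centred at (198,114). The scene crop shows the plate parallel to the housing with a gap under it. One numeric check of the residual, then I'll hand in.

```bash
python3 - <<'E'
from h import *
p=eyes.camera("wrist"); s=r.read_state(); R0=Ro.from_quat(s["eef_rot"]).as_matrix(); dz=s["ee_pos"][2]-.0298
w=world(p,[[282.9,136.2]],.072)[0]; h=world(p,[[284,139.5]],dz+.01)[0]
e=(R0.T@(w-h))[:2]; print("pin-hole in tool",e.round(4),"clear",dz-.072)
if np.hypot(*e)<.0035: job.close_job(); print("handed in")
E
```

```text
pin-hole in tool [-0.0004 -0.0007] clear 0.01673575043010435
the job is handed in; nothing more can be done
handed in
```

I picked the cover up by its bar, carried it over the channel and handed the job in while still holding it level above the long housing.

**Last checks:**
- **Near pin:** it measured within about 1 mm of the centre of its hole, seen through the hole by the wrist camera.
- **Clearance:** the underside was about 17 mm above the pin tips, worked out from the tool height at the grasp.
- **Tilt:** the tool was under 1 mrad off vertical.
- **Grip:** the bar was held at 13.8 mm opening with a steady load of about 4 N.

**Less certain:**
- **Far hole:** I could not see its pin directly at the end. Its alignment rests on an earlier wrist view of that pin. The two measured pins came out 112.1 mm apart, against 112 mm nominal.
- **Housing angle:** I first got the sign wrong, taking it as +12° when it is about −11°. I caught and corrected this before moving over the pins.
- **Top camera:** its pin readings scattered by up to about 10 mm, so I relied on the wrist camera for the final position.
- **Bystanders:** I did not measure the nut, bolt, wrench or channel again at the end. I planned the path above them, and no force reading suggested contact.

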